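# Load the press die, then show the sight glass to the code reader

## Task

Get the press ready for the next sight-glass unit. First lay the round steel blank flat at the bottom of the round cavity of the press die and let go of it. Then take the notched sight glass out of its rack by its clear part, keeping the fingers off the frosted end (the end with the notched corner), and hold it up to the code reader: frosted label field label side up, facing the reader window squarely, centred in front of it and about 160 mm away. Finish while still holding the glass there, and leave everything else where it is.

Things in the scene. Friction and masses are not known exactly. Their poses are not given: they have to be found in the camera images.
- blank: Round plain steel blank, 44 mm diameter, 14 mm thick, about 165 g, lying flat loose on the bench. Origin: centre of its underside; z up along its axis. The only round solid disc on the bench.
- die_hole0 (a point): Centre of the mouth of the ROUND cavity (47 mm wide, 2.5 mm chamfer, flat floor 6 mm down) in the dark die plate (150 x 90 mm, top 92 mm above the bench) on the pulled-out slide of the grey toggle press. z up, x along the plate. The other cavity, 74 mm away along -x, is square (43 mm). The press head overhangs no nearer than 170 mm, along +y. A seated blank stands 8 mm out of the die.
- glass: Sight glass, 100 x 50 x 8 mm, 100 g, standing on a long edge in a slot of the rack, notched edge up. Origin: centre of the plate; x to the frosted end (last 30 mm, matt white), y out of the label face (has a small dark dot code), z to the notched long edge. Notch: 12 x 12 mm cut at the +x +z corner. Seen label face on, notch up, the frosted end is left. The rest (x -50 to +20 mm) is clear.
- glass_field (a point): Centre of the frosted label field on the label face of the glass, at x +35, y +4, z -4 mm from the origin of the glass.
- rack: Black slotted rack, fixed, 116 x 150 mm, 32 mm high. Origin: centre of its underside; x runs along the slots, y across. Three slots 48 mm apart, 9.5 mm wide, 104 mm long, 20 mm deep, each with a plate: the glass stands 30 mm out of the rack, its top edge 62 mm above the bench. The rack may be turned any way round.
- reader_head: Code reader head, a black box 62 x 48 x 60 mm on an aluminium post, fixed. Origin: centre of its window; z points out of the window along its line of sight, 40 degrees below level, back towards the robot; y is level. The reading point, 160 mm out along z, is 260 mm above the bench, the window 363 mm. The post stands 220 mm (level) beyond the reading point.
- cover_plate: Bystander in the rack: aluminium plate 100 x 50 x 8 mm with two holes and no notch. Origin at its centre.
- strip_plate: Bystander in the rack: steel plate 80 x 42 x 8 mm with one hole, no notch. Origin at its centre.
- square_blank: Bystander: square steel blank 40 x 40 x 14 mm. Origin: centre of its underside.
- bush: Bystander: brass bush, 52 mm outside, 32 mm inside, 18 mm high. Origin: centre of its underside.
- locker: Bystander: small white bottle, 34 mm diameter, 85 mm high. Origin: centre of its underside.
- driver: Bystander: screwdriver lying on the bench, 190 mm long. Origin near its middle.

How it is judged:
By the outcome, as a careful person would: the job done as asked, in the order asked, and still so for the second after the job is handed in, while the arm keeps its last pose, push and grip.
It also fails if it takes over 64 s, if anything falls off the work surface, if the arm or the gripper's body presses on something with over 40 N, if the wrist force passes 120 N, or if a joint passes its speed limit or range.

## Robot

A 6-joint arm with a two-finger parallel gripper is mounted at the origin on the work surface. World frame = base frame: x ahead of the robot, y to its left, z up, the work surface at z = 0. Lengths are in mm, angles in rad, forces in N, time in s.
With the tool pointing down it reaches from about 300 to 775 mm from the base axis. Payload 14.6 kg.
Tool frame: the origin (TCP) lies between the finger pads; the fingertips stand 8 mm ahead of it and the grasp point (between the pads) lies 11 mm behind it; z points along the fingers, y is the direction in which the jaws open and shut (so a half turn about z gives the same grasp; the last joint's range is limited). The gripper opens to 94 mm and grips with 3 to 60 N. Pads are 16 mm wide; open, the fingers measure 119 mm over their backs; the gripper's body (75 mm by 177 mm) begins 78 mm behind the grasp point.
Start: joints at [1.133, 0.3, 1.521, -0, 1.321, -0.067], TCP at [199.295, 512.612, 213.446] pointing down, gripper open.
Joint ranges: [-3.03, 3.03], [-0.79, 2.21], [0.23, 2.52], [-1.04, 4.18], [0, 3.07], [-2.55, 2.55]. Speed limits (rad/s): [2.22, 2.22, 2.57, 3.14, 3.14, 3.14].

## Interface

Orientations are given as [roll, pitch, yaw] about the fixed x, y, z axes, in that order (R = Rz(yaw) Ry(pitch) Rx(roll)).
In Python, from cell import manip gives the robot as it stands. The module is installed in compiled form; this text tells all that it offers.
- The arm moves only by the tool send_rows, never from a script. Its argument "series" is a list that holds one entry, the list of rows, each a list of 5 numbers: the opening, from 0 (shut) to 1 (fully open), then the shift along the tool's x, y, z in mm, then the turn about the tool's z in degrees. In form: [[[gripper, dx, dy, dz, roll], ...]]. A call has 1 to 10 rows; each row is the pose to reach, as a shift and turn from the pose commanded when the call began, along the tool's axes at that moment; what a row does not reach only later rows make up. A row lasts 1/10 s, in which the tool goes at most 50 mm and 8.59 degrees, less where a joint would pass 70% of its speed; a pose out of reach is approached as far as the arm can. A call with a gripper value outside its range is refused whole. The fingers move at their own pace and stop on an object; "newtons" is the grip in N (left out, the last holds). Time passes only in rows, so rows that repeat a pose let the fingers close. It gives the time, the measured TCP pose, the force and the opening at its end, in the units of the state.
- manip.read_state(): the state, without advancing time (a new reading comes with each control period).
- manip.camera(name): name is "side" or "top" or "wrist"; returns a dict with "img" (400x640x3 uint8, red, green, blue), "vfov" (degrees; the focal length in pixels is half the picture's height over the tangent of half this angle, whatever the lens; pixels are square), "cx", "cy" (the principal point, pixels), "pose" (4x4, takes a point from camera to world coordinates); the wrist camera has in their place "T_tool_cam" (4x4, takes a point from camera to tool coordinates, whose origin is the TCP and whose axes are the flange's). Camera axes: x right, y down, z forward; pixel columns grow to the right and rows downward; lengths in mm; the calibration is good to about 2 mm. A picture is of the moment at which its call begins: read the wrist's pose just before it. There is no depth.
- manip.sign_off(): hands the job in, once; it reports no verdict.
Trained networks look in a picture, given as the dict that the camera call returned (one of the last four; its "shot" number tells which), for a name from the list of things; names that differ only in an ending like _2 or _b are one class to them, and where a whole thing is asked for, a point or a joint stands for the part that bears it (a point fixed in the world has none). Each returns a list of dicts, best first, with "conf" (0 to 1); they miss things now and then, are a little off and sometimes report something else, mostly with a low value. They report only what shows in the picture. A call takes as long as a camera call.
- manip.find_in(target, picture): "rect" ([left, top, width, height] in pixels, round what is visible of it).
- manip.silhouettes(target, picture): "pixels" (400x640 bool, what is visible of it) and "rect" ([left, top, width, height] in pixels, round what is visible of it).
The state is a dict: "clock": time; "joints": joint angles; "qd": joint speeds; "effort": joint torques, N m; "eef_pos": TCP position; "eef_rot": TCP orientation; "wrist_force": force on the tool from outside, world axes, zero at the start; "moment": the same for the moment, N m; "finger_gap": finger opening in mm.
Only numpy, scipy, OpenCV 4.12 (cv2) and the standard library are available. Lean on these libraries where they do the work, as an engineer would, in place of code of your own. Each camera call takes 0.05 s, during which the arm holds its last target. There are 200 camera calls.

## Working session

There is one attempt and no reset: what is moved stays moved. The work goes in short steps, Python scripts to look and compute and a tool call to move; the robot and the scene stay as the last step left them, time stands still between calls to the robot, and variables do not carry over. Pictures are saved under pics/ and viewed, about 8 in all and at most 12, crops included, and the job is handed in when it is done.

Besides the shell and the picture viewer there is one more tool, called after "Request:" as name(argument=value, ...) on one line, values as JSON. send_rows: Moves the arm, as the interface text tells. Its arguments: {"type":"object","properties":{"series":{"type":"array"},"newtons":{"type":"number"}},"required":["series"]}

```bash
mkdir -p pics
cat > h.py <<'E'
import numpy as np, cv2, json
from cell import manip
from scipy.spatial.transform import Rotation as R
def cam(n):
    s=manip.read_state(); c=manip.camera(n)
    h,w=c['img'].shape[:2]
    c['f']=h/2/np.tan(np.radians(c['vfov'])/2)
    if 'pose' not in c:
        T=np.eye(4);T[:3,:3]=R.from_euler('xyz',s['eef_rot']).as_matrix();T[:3,3]=s['eef_pos']
        c['P']=T@c['T_tool_cam']
    else: c['P']=np.array(c['pose'])
    c['u0']=c.get('cx',w/2); c['v0']=c.get('cy',h/2)
    return c
def toz(c,u,v,z):
    d=c['P'][:3,:3]@np.array([(u-c['u0'])/c['f'],(v-c['v0'])/c['f'],1]); o=c['P'][:3,3]
    return o+d*(z-o[2])/d[2]
def proj(c,p):
    q=np.linalg.inv(c['P'])@np.append(p,1); return c['u0']+c['f']*q[0]/q[2],c['v0']+c['f']*q[1]/q[2]
def save(c,n,crop=None,k=1):
    im=c['img'][:,:,::-1]
    if crop: x,y,w,h=crop; im=im[y:y+h,x:x+w]
    cv2.imwrite('pics/'+n,cv2.resize(im,None,fx=k,fy=k,interpolation=cv2.INTER_CUBIC))
E
python3 - <<'E'
from h import *
ims=[]
for n in ['top','side','wrist']:
    c=cam(n); ims.append(c['img']); save(c,n+'0.png',k=1.25)
    print(n,c['f'],c['u0'],c['v0'],c['P'].round(3).tolist(),[k for k in c])
    for t in ['blank','die_hole0','glass','glass_field','rack','reader_head','bush','square_blank','cover_plate']:
        print(t,[(r['rect'],round(r['conf'],2)) for r in manip.find_in(t,c)][:2])
s=manip.read_state();print(s)
E
```

```text
top 423.0633902573544 317.8877187257835 197.91567621262197 [[0.013, -0.996, 0.092, 462.695], [-1.0, -0.013, 0.006, -12.237], [-0.005, -0.092, -0.996, 1226.257], [0.0, 0.0, 0.0, 1.0]] ['img', 'vfov', 'cx', 'cy', 'pose', 'shot', 'f', 'P', 'u0', 'v0']
blank [([282.2, 228.7, 13.4, 11.4], 0.73)]
die_hole0 [([168.6, 194.6, 32.7, 57.3], 0.7)]
glass []
glass_field [([432.9, 234.8, 19.4, 32.6], 0.61), ([402.2, 225.2, 15.7, 23.0], 0.44)]
rack [([390.7, 212.7, 67.0, 62.2], 0.59)]
reader_head [([219.9, 75.0, 28.4, 41.8], 0.79)]
bush [([331.8, 250.0, 15.4, 14.9], 0.63)]
square_blank [([279.7, 173.8, 17.1, 18.1], 0.71)]
cover_plate [([416.0, 227.8, 21.0, 27.4], 0.54)]
side 361.5786250138333 316.57665624191 196.1762447546973 [[0.853, -0.249, 0.458, 160.668], [-0.522, -0.423, 0.741, -606.176], [0.009, -0.871, -0.491, 640.527], [0.0, 0.0, 0.0, 1.0]] ['img', 'vfov', 'cx', 'cy', 'pose', 'shot', 'f', 'P', 'u0', 'v0']
blank [([269.9, 256.4, 11.0, 14.3], 0.73)]
die_hole0 [([220.2, 183.4, 55.4, 26.4], 0.71), ([336.0, 84.9, 27.7, 34.5], 0.33)]
glass [([337.6, 391.1, 62.9, 7.3], 0.77)]
glass_field []
rack [(
[... 576 characters left out ...]
 []
bush []
square_blank []
cover_plate []
{'clock': 1.5, 'joints': array([ 1.13338965e+00,  2.99941852e-01,  1.52097923e+00,  1.33290853e-05,
        1.32068016e+00, -6.65981317e-02]), 'qd': array([-0.00185053,  0.00091096,  0.00098731, -0.00020914, -0.00047467,
       -0.00041954]), 'effort': array([-3.58932281e-03, -5.31657386e+01, -3.52903104e+01,  7.06807268e-02,
        2.13734776e-02, -3.17571718e-06]), 'eef_pos': array([199.30330591, 512.62317294, 213.4314105 ]), 'eef_rot': array([-3.14158495e+00, -1.34566667e-05,  2.77078081e+00]), 'wrist_force': array([-0.16213522, -0.50125585,  0.71735762]), 'moment': array([-0.03502531, -0.01532432,  0.00603702]), 'finger_gap': 94.27983284027455}
```

Run:
```python
import cv2,numpy as np
t=cv2.imread('pics/top0.png');s=cv2.imread('pics/side0.png')
cv2.imwrite('pics/both.png',cv2.resize(t[60:400,150:630],(800,567),interpolation=cv2.INTER_CUBIC))
```

```text
(no output)
```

View pics/both.png

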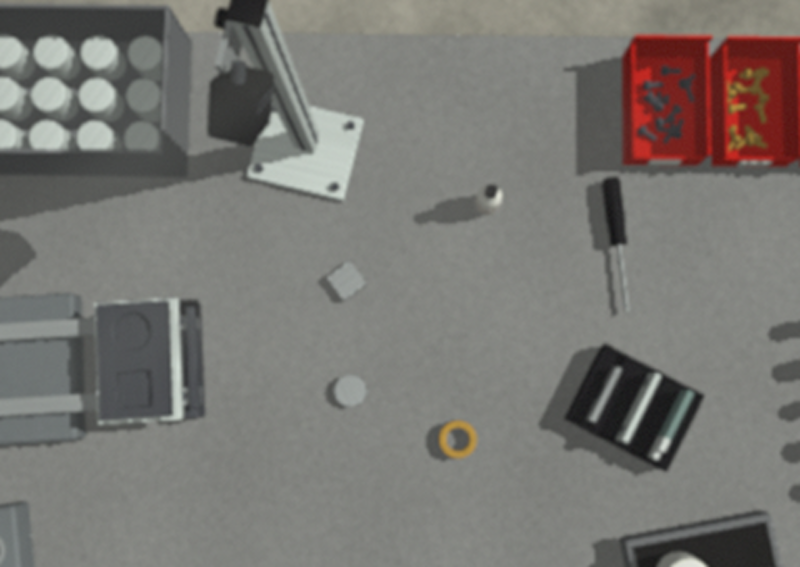

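View pics/side0.png

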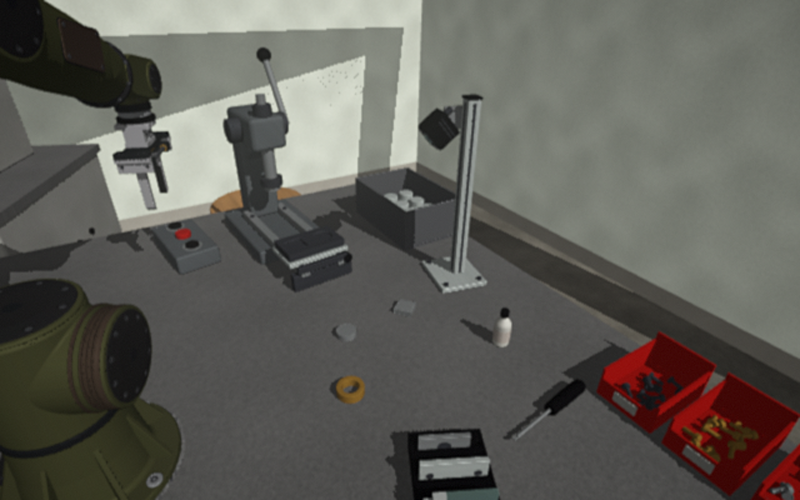

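Run:
```python
from h import *
c=cam('top'); save(c,'t.png')
for n,u,v,z in [('blank',288.9,234.4,12),('blankview',287.5,235.7,14),('die0',182.4,207,92),('sq',184.6,233.8,92),('bush',339.5,257.5,18),('reader',234,96,363),('glassA',(690*.6+150)/1.25,(392*.6+60)/1.25,62),('glassF',(657*.6+150)/1.25,(458*.6+60)/1.25,62)]:
    print(n,toz(c,u,v,z).round(1))
print(c['P'][:3,:3]@[1,0,0])
```

```text
blank [468.5  77.   12. ]
blankview [464.7  80.8  14. ]
die0 [537.8 359.2  92. ]
sq [466.1 350.3  92. ]
bush [405.2 -68.   18. ]
reader [754.5 172.  363. ]
glassA [ 469.2 -371.    62. ]
glassF [ 382.9 -326.7   62. ]
[ 0.01303346 -0.99990201 -0.00510858]
```

Request:
send_rows(series=[[[1,0,25,-50,0],[1,0,50,-100,0],[1,0,75,-150,0],[1,0,100,-200,0],[1,0,125,-250,0],[1,0,150,-300,0],[1,0,175,-350,0],[1,0,200,-400,0],[1,0,225,-450,0],[1,0,225,-450,0]]])

```text
clock: 2.55
eef_pos: [239.3, 615.3, 523.6]
eef_rot: [3.111, 0.0, 2.771]
wrist_force: [0.2, -1.0, 1.8]
finger_gap: 94.0
```

Request:
send_rows(series=[[[1,0,50,-50,0],[1,0,100,-100,0],[1,0,150,-150,0],[1,0,150,-150,0],[1,0,150,-150,0],[1,0,150,-150,0],[1,0,150,-150,0],[1,0,150,-150,0]]])

```text
clock: 3.35
eef_pos: [237.5, 610.8, 536.0]
eef_rot: [3.088, 0.0, 2.771]
wrist_force: [-0.4, -0.0, -0.3]
finger_gap: 93.6
```

```bash
python3 -c "
from h import *
s=manip.read_state();print(s)"
```

```text
{'clock': 3.35, 'joints': array([ 1.14278835,  0.66915531,  0.23553757,  0.00371571,  2.18357739,
       -0.05496335]), 'qd': array([-0.00055263, -0.0055652 ,  0.00141361, -0.00191921,  0.00431041,
       -0.00082289]), 'effort': array([ 4.46557351e-07, -6.90794778e+01, -3.15940404e+01,  6.39348873e-02,
       -1.29470299e-01,  4.18584517e-03]), 'eef_pos': array([237.52844843, 610.75697253, 536.0243319 ]), 'eef_rot': array([3.08818703e+00, 1.10820634e-05, 2.77076586e+00]), 'wrist_force': array([-0.44921555, -0.03669646, -0.31534403]), 'moment': array([-0.04436499, -0.00276681,  0.000297  ]), 'finger_gap': 93.58685120345335}
```

Request:
send_rows(series=[[[1,0,-40,40,0],[1,0,-80,80,0],[1,0,-120,120,0],[1,0,-150,150,0],[1,0,-150,150,0],[1,0,-150,150,0],[1,0,-150,150,0]]])

```text
clock: 4.05
eef_pos: [184.7, 475.4, 374.5]
eef_rot: [3.094, -0.0, 2.771]
wrist_force: [-0.2, 1.6, 1.0]
finger_gap: 93.9
```

Request:
send_rows(series=[[[1,0,-50,0,0],[1,0,-100,0,0],[1,0,-150,0,0],[1,0,-200,0,0],[1,0,-250,0,0],[1,0,-300,0,0]]])

```text
clock: 4.65
eef_pos: [76.6, 197.6, 361.9]
eef_rot: [3.088, 0.0, 2.771]
wrist_force: [-0.0, -1.0, 1.5]
finger_gap: 93.8
```

Request:
send_rows(series=[[[1,0,-100,0,0]]])

```text
clock: 4.75
eef_pos: [58.4, 151.2, 359.2]
eef_rot: [3.088, 0.0, 2.772]
wrist_force: [0.5, -1.5, 0.7]
finger_gap: 94.0
```

Request:
send_rows(series=[[[1,0,-100,0,0]]])

```text
clock: 4.85
eef_pos: [53.1, 136.4, 363.7]
eef_rot: [3.118, -0.001, 2.77]
wrist_force: [-0.5, 0.2, 1.2]
finger_gap: 94.0
```

Request:
send_rows(series=[[[1,0,-100,0,0]]])

```text
clock: 4.95
eef_pos: [50.0, 128.0, 373.5]
eef_rot: [-3.14, -0.001, 2.77]
wrist_force: [-0.1, 0.2, 1.1]
finger_gap: 93.9
```

```bash
python3 -c "
from h import *
s=manip.read_state();print(s['joints'],s['eef_rot'])"
```

```text
[ 9.28600336e-01 -7.89292862e-01  2.00739620e+00  1.29582611e-04
  1.92544204e+00 -2.70350572e-01] [-3.13974333e+00 -6.38702409e-04  2.76979152e+00]
```

Request:
send_rows(series=[[[1,-41,11,10,0],[1,-82,21,30,0],[1,-123,32,60,0],[1,-164,42,90,0],[1,-205,53,120,0],[1,-246,63,150,0],[1,-287,74,173,0],[1,-328,85,173,0],[1,-369,95,173,0],[1,-405,105,173,0]]])

```text
clock: 5.95
eef_pos: [467.0, 79.5, 200.2]
eef_rot: [3.141, -0.001, 2.77]
wrist_force: [-0.2, 0.9, 1.4]
finger_gap: 94.0
```

Run:
```python
from h import *
s=manip.read_state();print(s['joints'],s['eef_pos'],s['eef_rot'])
c=cam('wrist'); save(c,'w1.png')
for r in manip.silhouettes('blank',c)[:2]:
    m=r['pixels'];v,u=np.nonzero(m);print(r['rect'],r['conf'],m.sum(),u.mean(),v.mean(), toz(c,u.mean(),v.mean(),12))
    cs,_=cv2.findContours(m.astype('uint8'),0,2);print(cv2.fitEllipse(max(cs,key=len)))
```

```text
[ 9.07527119e-02  1.41874201e-01  1.74590586e+00  1.10017431e-03
  1.25438629e+00 -1.10922670e+00] [467.00218012  79.5254257  200.15413582] [ 3.14091226e+00 -9.79379499e-04  2.77043344e+00]
[301.4, 159.5, 41.2, 39.1] 0.88 1259 322.88959491660046 179.03415409054804 [465.64156585  80.48536343  12.        ]
((322.8607482910156, 179.05076599121094), (38.495765686035156, 39.90034866333008), 171.4195098876953)
```

View pics/w1.png

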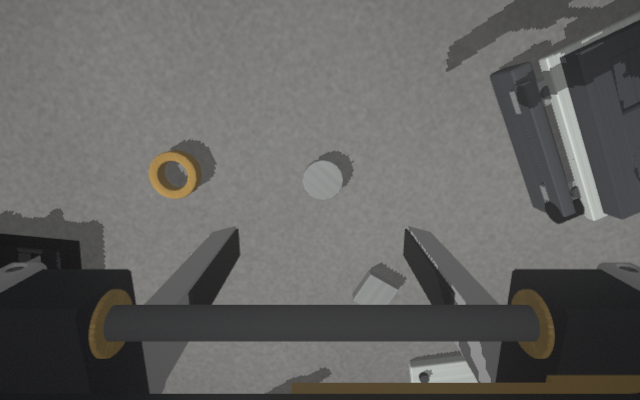

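Request:
send_rows(series=[[[1,1.5,0.5,45,0],[1,1.5,0.5,90,0],[1,1.5,0.5,135,0],[1,1.5,0.5,165,0],[1,1.5,0.5,178,0],[1,1.5,0.5,184.5,0],[0.45,1.5,0.5,184.5,0],[0.4,1.5,0.5,184.5,0],[0.4,1.5,0.5,184.5,0],[0.4,1.5,0.5,184.5,0]]], newtons=30)

```text
clock: 7.05
eef_pos: [464.6, 81.4, 17.5]
eef_rot: [3.14, 0.001, 2.771]
wrist_force: [0.2, -0.7, 0.2]
finger_gap: 65.4
```

Request:
send_rows(series=[[[0.3,0,0,0,0],[0.3,0,0,0,0],[0.3,0,0,0,0]]])

```text
clock: 7.35
eef_pos: [464.2, 81.4, 16.7]
eef_rot: [3.14, 0.0, 2.771]
wrist_force: [-0.8, 0.4, 3.2]
finger_gap: 42.8
```

Request:
send_rows(series=[[[0.3,0,0,-20,0],[0.3,0,0,-60,0],[0.3,0,0,-110,0],[0.3,0,0,-160,0],[0.3,5,40,-190,0],[0.3,10,90,-200,0],[0.3,15,140,-200,0],[0.3,21,190,-200,0],[0.3,27,240,-200,0],[0.3,32,286,-200,0]]])

```text
clock: 8.35
eef_pos: [537.7, 361.4, 216.5]
eef_rot: [3.141, -0.0, 2.771]
wrist_force: [1.2, 0.0, -1.0]
finger_gap: 42.9
```

Request:
send_rows(series=[[[0.3,0,0,0,0],[0.3,0,0,0,0]]])

```text
clock: 8.55
eef_pos: [537.4, 359.8, 215.6]
eef_rot: [-3.141, -0.001, 2.772]
wrist_force: [-0.2, -0.4, -1.4]
finger_gap: 42.7
```

Run:
```python
from h import *
s=manip.read_state();print(s['joints'],s['eef_pos'],s['eef_rot'],s['finger_gap'])
c=cam('wrist'); save(c,'w2.png')
print('under tcp',proj(c,[*s['eef_pos'][:2],92]),'tcp',proj(c,s['eef_pos']))
for r in manip.find_in('die_hole0',c)[:2]+manip.find_in('blank',c)[:2]: print(r['rect'],r['conf'])
```

```text
[ 5.33087138e-01  5.19592918e-01  1.21002867e+00  5.89288287e-04
  1.41322400e+00 -6.68425774e-01] [537.42363648 359.79259328 215.61883157] [-3.14096995e+00 -1.23317339e-03  2.77221602e+00] 42.6535825315955
under tcp (np.float64(323.0258880414235), np.float64(194.33759238171055)) tcp (np.float64(324.0966017996281), np.float64(247.01789798383498))
[219.6, 52.3, 166.5, 177.1] 0.81
[281.2, 208.1, 80.7, 77.6] 0.7
```

View pics/w2.png

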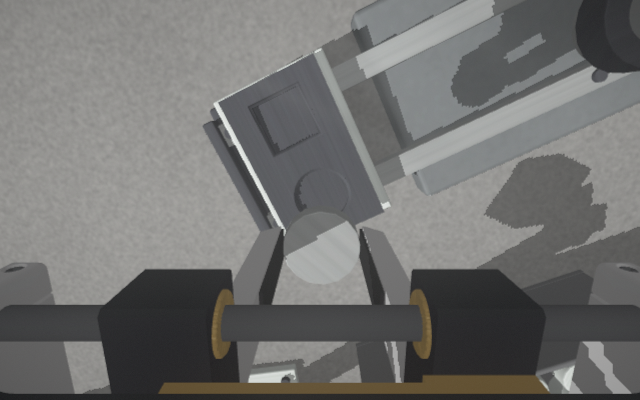

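Request:
send_rows(series=[[[0.3,-30,0,0,0],[0.3,-50,0,0,0],[0.3,-50,0,0,0],[0.3,-50,0,0,0]]])

```text
clock: 9.1
eef_pos: [584.4, 340.3, 217.2]
eef_rot: [3.14, -0.0, 2.769]
wrist_force: [-0.1, 0.6, -2.2]
finger_gap: 42.9
```

Run:
```python
from h import *
s=manip.read_state();print(s['eef_pos'],s['eef_rot'],s['finger_gap'])
c=cam('wrist')
np.save('c3.npy',c,allow_pickle=True)
p=[537.4,359.8,92];u,v=proj(c,p);print(u,v)
save(c,'w3.png',crop=(int(u)-75,int(v)-75,150,150),k=4);print(int(u)-75,int(v)-75)
b=manip.silhouettes('blank',c)
for r in b[:1]: vv,uu=np.nonzero(r['pixels']);print(r['rect'],r['conf'],uu.mean(),vv.mean())
```

```text
[584.36914755 340.33350866 217.18670215] [ 3.14032296e+00 -1.20415395e-04  2.76932342e+00] 42.868910912191154
324.04426072978015 137.24353352905493
249 62
[280.5, 208.2, 80.4, 76.7] 0.58 321.2454774926378 244.91586032814473
```

View pics/w3.png

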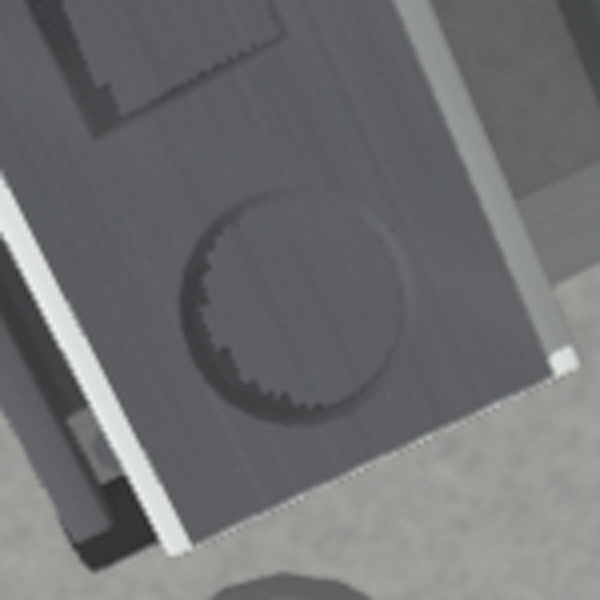

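Run:
```python
from h import *
c=np.load('c3.npy',allow_pickle=True).item()
s=manip.read_state();t=s['eef_pos'];print(t)
print('hole',toz(c,322.9,138.1,92))
Rt=R.from_euler('xyz',s['eef_rot']).as_matrix()
def cyl(dx,dy,z0=15.8):
    a=np.linspace(0,6.28,80); m=np.zeros((400,640),'uint8'); P=[]
    for z in (-z0,-z0+14):
        for q in a: P.append(proj(c,t+Rt@[dx,dy,0]+[22*np.cos(q),22*np.sin(q),z]))
    h=cv2.convexHull(np.array(P,dtype='f4'));M=cv2.moments(h);return M['m10']/M['m00'],M['m01']/M['m00'],cv2.boundingRect(h),toz(c,*[0,0],1)[0]
for dx,dy in [(0,0),(2,0),(0,2)]: print(dx,dy,cyl(dx,dy)[:3])
```

```text
[583.84174781 341.14278332 217.39420995]
hole [537.72507316 358.60031687  92.        ]
0 0 (324.98665657374255, 240.60619810554113, (285, 199, 80, 82))
2 0 (324.9952435947719, 237.32528825981868, (285, 196, 80, 82))
0 2 (328.52815321073376, 240.6002767966448, (288, 199, 81, 82))
```

Request:
send_rows(series=[[[0.3,30,1,10,0],[0.3,51.5,2,50,0],[0.3,51.5,2,85,0],[0.3,51.5,2,101,0],[0.3,51.5,2,101,0],[0.3,51.5,2,101,0]]])

```text
clock: 9.8
eef_pos: [537.9, 362.0, 117.6]
eef_rot: [3.139, 0.001, 2.771]
wrist_force: [-0.1, 0.4, -0.9]
finger_gap: 42.8
```

Run:
```python
from h import *
s=manip.read_state();print(s['eef_pos'],s['eef_rot'],s['finger_gap'])
c=cam('wrist')
np.save('c4.npy',c,allow_pickle=True)
u,v=proj(c,s['eef_pos']);print(u,v)
save(c,'w4.png',crop=(230,120,200,170),k=4)
```

```text
[537.90243346 362.03737707 117.61825018] [3.13896245e+00 1.13220184e-03 2.77056443e+00] 42.8080710278348
324.09417583417854 247.00831187833165
```

View pics/w4.png

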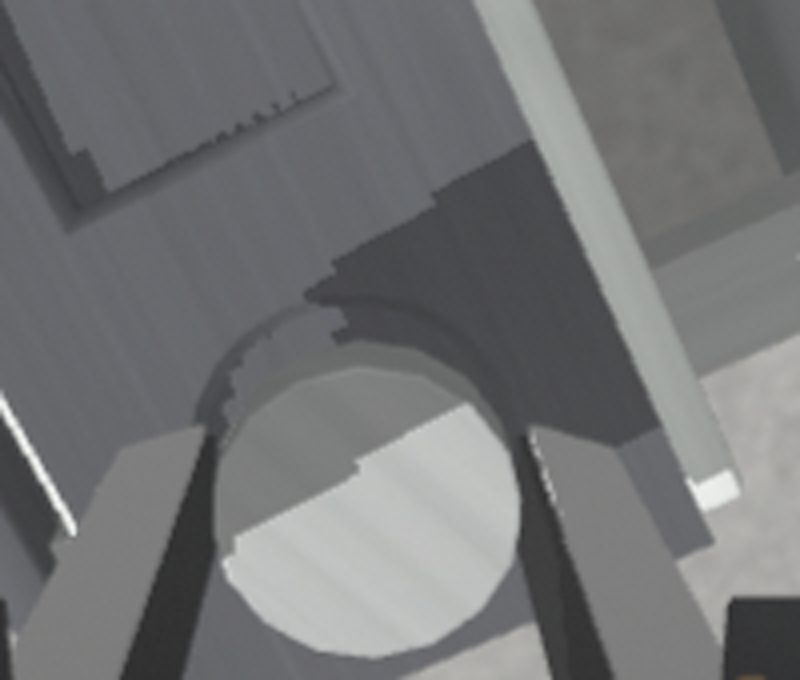

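Run:
```python
from h import *
c=np.load('c4.npy',allow_pickle=True).item()
h=toz(c,320.0,237.3,92);b=toz(c,321.5,247.5,115.6)
h2=toz(c,320.0,235.8,92)
im=c['img'].copy()
s=manip.read_state();Rt=R.from_euler('xyz',s['eef_rot']).as_matrix()
print(h,b,s['eef_pos'],Rt.T@(h-b),Rt.T@(b-s['eef_pos']))
def ring(z,r,ctr,col):
    for a in np.linspace(0,6.283,400):
        u,v=proj(c,[ctr[0]+r*np.cos(a),ctr[1]+r*np.sin(a),z]); cv2.circle(big,(int((u-230+.5)*4),int((v-120+.5)*4)),1,col,-1)
big=cv2.resize(im[120:290,230:430,::-1],None,fx=4,fy=4,interpolation=cv2.INTER_CUBIC)
ring(92,26,h,(0,255,255));ring(115.6,22,b,(0,0,255));cv2.imwrite('pics/w4b.png',big)
```

```text
[540.95308505 358.41459334  92.        ] [538.44479119 360.30592495 115.6       ] [538.15675972 362.11217971 118.04935626] [-2.98245586 -0.9327594  23.60219461] [-0.91925711 -1.58709856  2.44559788]
```

View pics/w4b.png

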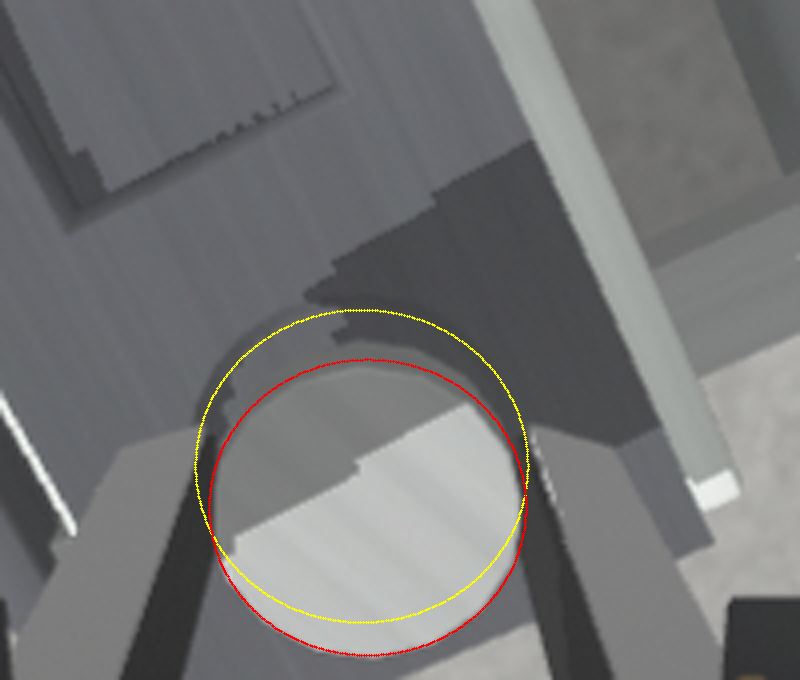

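Request:
send_rows(series=[[[0.3,-0.5,-0.9,4,0],[0.3,-0.5,-0.9,8,0],[0.3,-0.5,-0.9,8,0],[0.3,-0.5,-0.9,10,0],[0.3,-0.5,-0.9,12,0],[0.3,-0.5,-0.9,13,0],[0.3,-0.5,-0.9,14,0],[0.3,-0.5,-0.9,14,0]]])

```text
clock: 10.65
eef_pos: [537.4, 360.8, 102.8]
eef_rot: [3.14, 0.0, 2.771]
wrist_force: [-3.5, -2.1, 4.9]
finger_gap: 43.0
```

Request:
send_rows(series=[[[0.6,-0.5,0,0,0],[0.6,-0.5,0,0,0],[0.6,-0.5,0,0,0],[0.6,-0.5,0,0,0],[0.6,-0.5,0,-20,0],[0.6,-0.5,0,-60,0],[0.6,-0.5,0,-100,0],[0.8,-30,0,-115,0],[0.8,-50,0,-115,0],[0.8,-50,0,-115,0]]])

```text
clock: 11.65
eef_pos: [585.5, 341.4, 216.9]
eef_rot: [3.14, 0.0, 2.769]
wrist_force: [0.2, -0.2, -0.5]
finger_gap: 74.3
```

Run:
```python
from h import *
s=manip.read_state();print(s['eef_pos'],s['eef_rot'],s['finger_gap'])
c=cam('wrist')
for r in manip.silhouettes('blank',c)[:1]:
    v,u=np.nonzero(r['pixels']);print(r['rect'],r['conf'],u.mean(),v.mean(),toz(c,u.mean(),v.mean(),100))
u,v=proj(c,[537.5,360,100]);save(c,'w5.png',crop=(int(u)-75,int(v)-75,150,150),k=4);print(int(u)-75,int(v)-75)
```

```text
[585.48977253 341.39908606 216.87473038] [3.14025318e+00 4.82505643e-04 2.76888868e+00] 74.25305363561402
[295.5, 116.7, 53.8, 46.8] 0.63 321.87344913151367 138.81240694789082 [538.58884308 358.80460273 100.        ]
247 62
```

View pics/w5.png

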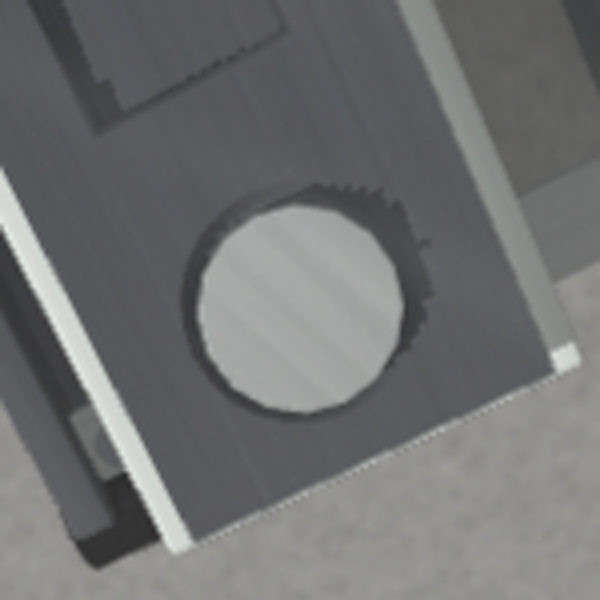

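Run:
```python
from h import *
out={}
for n in ['top','side']:
    c=cam(n);m=manip.silhouettes('reader_head',c)
    print(n,[(r['rect'],round(r['conf'],2),r['pixels'].sum()) for r in m[:2]])
    out[n]=(c,m[0]['pixels'] if m else None)
np.save('rd.npy',out,allow_pickle=True)
a=[]
for n in ['top','side']:
    c,m=out[n];im=c['img'].copy();cs,_=cv2.findContours(m.astype('uint8'),0,2);x,y,w,h=cv2.boundingRect(m.astype('uint8'))
    x0=max(0,x-40);y0=max(0,y-25)
    big=cv2.resize(im[y0:y0+120,x0:x0+100],None,fx=4,fy=4,interpolation=cv2.INTER_CUBIC)
    for k in cs: cv2.polylines(big,[((k-[x0,y0])*4+2).astype(int)],True,(255,0,0),1)
    a.append(big);print(n,x0,y0)
cv2.imwrite('pics/rd.png',np.hstack(a)[:,:,::-1])
```

```text
top [([220.2, 76.4, 29.7, 41.6], 0.78, np.int64(1019))]
side [([336.6, 85.4, 27.2, 33.8], 0.58, np.int64(649))]
top 179 51
side 295 62
```

View pics/rd.png

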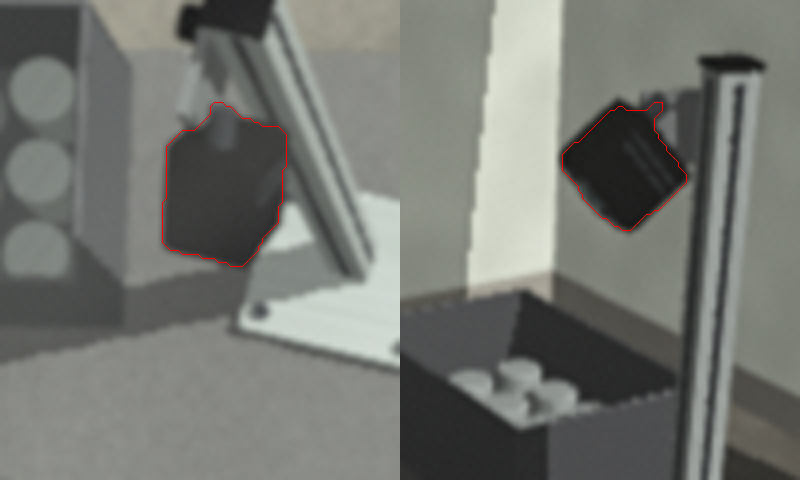

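```bash
cat > fit.py <<'E'
from h import *
from itertools import product
from scipy.optimize import minimize
out=np.load('rd.npy',allow_pickle=True).item()
def frame(az): # az: horizontal direction from reader towards robot side
    z=np.array([np.cos(az)*np.cos(.698),np.sin(az)*np.cos(.698),-np.sin(.698)]);y=np.array([-np.sin(az),np.cos(az),0]);return np.stack([np.cross(y,z),y,z],1)
def mask(c,x,y,az,d,s=4):
    F=frame(az);P=[proj(c,np.array([x,y,363])+F@[a*d[0]/2,b*d[1]/2,-e*d[2]]) for a,b,e in product((-1,1),(-1,1),(0,1))]
    h=cv2.convexHull(np.array(P,'f4')); m=np.zeros((400,640),'uint8')
    cv2.fillPoly(m,[np.round(h*16).astype(np.int32)],255,cv2.LINE_AA,4);return m/255.
def cost(p,d,ns=('top','side')):
    t=0
    for n in ns:
        c,m=out[n];q=mask(c,*p,d);t+=np.abs(q-m).sum()/m.sum()
    return t
if __name__=='__main__':
  for d in [(48,62,60),(62,48,60),(60,62,48),(60,48,62)]:
    best=None
    for az0 in np.radians(np.arange(140,231,15)):
        r=minimize(cost,[745,170,az0],args=(d,),method='Nelder-Mead',options=dict(initial_simplex=[[745,170,az0],[765,170,az0],[745,190,az0],[745,170,az0+.2]],maxiter=120))
        if best is None or r.fun<best.fun: best=r
    x,y,a=best.x;u=np.array([np.cos(a),np.sin(a)])
    print(d,best.fun,best.x,np.degrees(a),'post',np.array([x,y])-97.4*u,'read',np.array([x,y])+122.6*u)
E
python3 fit.py
```

```text
(48, 62, 60) 0.5308929250550902 [724.31128624 178.59220365   2.70481039] 154.97421946886942 post [812.56713425 137.38946961] read [613.22127633 230.45519331]
(62, 48, 60) 0.46498246361815615 [723.40348835 178.95276366   2.66814959] 152.8737105791019 post [810.08984777 134.54291012] read [614.28903595 234.85264091]
(60, 62, 48) 0.5783800767086436 [728.30015278 172.96687321   3.07780584] 176.34528465367524 post [825.50207145 166.75824956] read [605.94948308 180.7818348 ]
(60, 48, 62) 0.444352350507878 [723.77586431 180.28079151   2.6777611 ] 153.42440983508718 post [810.88505907 136.70616371] read [614.12917768 235.12934767]
```

```bash
cat > ov.py <<'E'
from fit import *
import sys
print('post top',toz(out['top'][0],269,118,12),'side',toz(out['side'][0],368,219,12))
c=out['top'][0]
K=[((x*.6+150)/1.25,(y*.6+60)/1.25) for x,y in [(247,180),(343,199),(362,118),(275,100)]]
W=np.array([toz(c,*k,10) for k in K]);print(W.round(0).tolist(),W.mean(0))
for e in range(4):
    d=W[(e+1)%4]-W[e];print(np.linalg.norm(d[:2]),np.degrees(np.arctan2(d[1],d[0])))
d=(48,62,60)
for az in (150,160,170,180,190,200):
  for d in [(48,62,60),(62,48,60)]:
    print(az,d,end=' ')
    for ns in [('top',),('side',),('top','side')]:
        r=minimize(lambda p:cost([p[0],p[1],np.radians(az)],d,ns),[725,178],method='Nelder-Mead',options=dict(initial_simplex=[[725,178],[745,178],[725,198]]))
        print(ns[0] if len(ns)==1 else 'both',round(r.fun,3),r.x.round(1),end=' | ')
    print()
E
python3 ov.py
```

```text
post top [808.03999333 141.9709285   12.        ] side [811.3232754  131.87956945  12.        ]
[[758.0, 230.0, 10.0], [733.0, 95.0, 10.0], [850.0, 70.0, 10.0], [874.0, 194.0, 10.0]] [803.88477297 147.30137837  10.        ]
138.01282201831202 -100.66758237688288
119.31860329905653 -11.866512092989236
126.35460739301188 78.7005430749423
121.51407116221945 162.63937086178552
150 (48, 62, 60) top 0.416 [724.2 175.1] | side 0.127 [726.  184.2] | both 0.558 [725.9 182.8] | 
150 (62, 48, 60) top 0.292 [725.7 176.5] | side 0.16 [726.5 184.7] | both 0.477 [723.7 177.7] | 
160 (48, 62, 60) top 0.383 [722.4 169.9] | side 0.106 [719.3 175.7] | both 0.519 [724.3 178.4] | 
160 (62, 48, 60) top 0.241 [722.8 173.3] | side 0.185 [722.9 181.6] | both 0.483 [720.6 174.2] | 
170 (48, 62, 60) top 0.372 [722.7 168.5] | side 0.188 [724.7 176.2] | both 0.567 [724.5 174.7] | 
170 (62, 48, 60) top 0.207 [723.8 170.3] | side 0.239 [727.8 184.2] | both 0.493 [723.8 171.2] | 
180 (48, 62, 60) top 0.352 [722.7 165.4] | side 0.266 [728.1 177.5] | both 0.648 [721.3 165.1] | 
180 (62, 48, 60) top 0.231 [724.6 166. ] | side 0.288 [729.2 177.9] | both 0.553 [724.6 166.9] | 
190 (48, 62, 60) top 0.334 [722.  161.4] | side 0.327 [730.3 174.5] | both 0.676 [722.4 163.3] | 
190 (62, 48, 60) top 0.281 [723.9 162.1] | side 0.299 [734.5 179.5] | both 0.603 [723.5 163.1] | 
200 (48, 62, 60) top 0.336 [722.4 157.6] | side 0.369 [737.2 176.3] | both 0.713 [724.4 161.2] | 
200 (62, 48, 60) top 0.326 [724.  158.3] | side 0.308 [735.5 175.7] | both 0.66 [726.1 160.6] |
```

```bash
cat > fit2.py <<'E'
from fit import *
from itertools import permutations
for n in out:
    c,m=out[n];mm=cv2.morphologyEx(m.astype('uint8'),cv2.MORPH_OPEN,cv2.getStructuringElement(cv2.MORPH_ELLIPSE,(9,9)));print(n,m.sum(),mm.sum());out[n]=(c,mm>0)
def cost2(p,d):
    x,y,a,o=p;F=frame(a);t=0
    for n in out:
        c,m=out[n];P=[proj(c,np.array([x,y,363])+F@[i*d[0]/2,j*d[1]/2,o-e*d[2]]) for i,j,e in product((-1,1),(-1,1),(0,1))]
        h=cv2.convexHull(np.array(P,'f4')); q=np.zeros((400,640),'uint8')
        cv2.fillPoly(q,[np.round(h*16).astype(np.int32)],255,cv2.LINE_AA,4);t+=np.abs(q/255.-m).sum()/m.sum()
    return t
for d in permutations((62,48,60)):
    b=None
    for a in np.radians([145,160,175]):
        r=minimize(cost2,[722,172,a,0],args=(d,),method='Nelder-Mead',options=dict(initial_simplex=[[722,172,a,0],[740,172,a,0],[722,190,a,0],[722,172,a+.2,0],[722,172,a,10]],maxiter=200))
        if b is None or r.fun<b.fun:b=r
    print(d,round(b.fun,3),b.x.round(2),np.degrees(b.x[2]))
E
python3 fit2.py
```

```text
top 1019 1002
side 649 619
(62, 48, 60) 0.46 [722.84 175.7    2.78   2.07] 159.2727172503531
(62, 60, 48) 0.527 [726.28 184.45   2.38  -6.64] 136.37029126282815
(48, 62, 60) 0.516 [726.74 182.07   2.73   1.21] 156.63063418532568
(48, 60, 62) 0.514 [725.74 179.08   2.75   3.36] 157.79075325438743
(60, 62, 48) 0.548 [726.06 180.58   2.49  -4.97] 142.43747531458754
(60, 48, 62) 0.463 [724.7  177.88   2.7    3.44] 154.41677552386417
```

```bash
cat > v.py <<'E'
from fit import *
for d,p in [((62,48,60),(723.5,174,166)),((62,48,60),(723.5,176,158)),((48,62,60),(723.5,176,158)),((48,62,60),(723.5,174,166))]:
    print(d,p);F=frame(np.radians(p[2]))
    for n,(x0,y0,s) in dict(top=(179,51,0),side=(295,62,400)).items():
        print(n,[(f'{"+-"[i<0]}{"+-"[j<0]}{"fb"[e]}',*[int(k) for k in ((u-x0+.5)*4+s,(v-y0+.5)*4)]) for i,j,e in product((-1,1),(-1,1),(0,1)) for u,v in [proj(out[n][0],np.array([p[0],p[1],363])+F@[i*d[0]/2,j*d[1]/2,-e*d[2]])]])
E
python3 v.py
```

```text
(62, 48, 60) (723.5, 174, 166)
top [('--f', 150, 251), ('--b', 157, 139), ('-+f', 241, 274), ('-+b', 251, 163), ('+-f', 192, 206), ('+-b', 200, 99), ('++f', 278, 228), ('++b', 289, 122)]
side [('--f', 554, 155), ('--b', 620, 93), ('-+f', 579, 174), ('-+b', 648, 109), ('+-f', 605, 220), ('+-b', 670, 160), ('++f', 632, 240), ('++b', 699, 178)]
(62, 48, 60) (723.5, 176, 158)
top [('--f', 143, 243), ('--b', 162, 135), ('-+f', 230, 278), ('-+b', 252, 171), ('+-f', 195, 202), ('+-b', 215, 99), ('++f', 277, 236), ('++b', 300, 133)]
side [('--f', 556, 154), ('--b', 625, 93), ('-+f', 571, 173), ('-+b', 643, 110), ('+-f', 609, 220), ('+-b', 677, 162), ('++f', 626, 241), ('++b', 697, 181)]
(48, 62, 60) (723.5, 176, 158)
top [('--f', 137, 233), ('--b', 155, 125), ('-+f', 248, 279), ('-+b', 271, 172), ('+-f', 178, 202), ('+-b', 197, 97), ('++f', 284, 245), ('++b', 307, 142)]
side [('--f', 560, 159), ('--b', 628, 99), ('-+f', 580, 183), ('-+b', 652, 121), ('+-f', 601, 210), ('+-b', 669, 152), ('++f', 623, 237), ('++b', 694, 176)]
(48, 62, 60) (723.5, 174, 166)
top [('--f', 142, 242), ('--b', 148, 130), ('-+f', 259, 272), ('-+b', 270, 161), ('+-f', 175, 208), ('+-b', 182, 100), ('++f', 287, 237), ('++b', 298, 129)]
side [('--f', 556, 160), ('--b', 622, 99), ('-+f', 589, 185), ('-+b', 659, 120), ('+-f', 596, 210), ('+-b', 660, 150), ('++f', 630, 236), ('++b', 698, 173)]
```

```bash
cat >> fit2.py <<'E'
print('scaled')
for d0 in [(62,48,60),(48,62,60),(60,48,62)]:
    b=None
    for a in np.radians([150,165,180]):
        f=lambda p:cost2([p[0],p[1],p[2],-60*(1-p[3])/2],tuple(np.array(d0)*p[3]))
        r=minimize(f,[722,172,a,.9],method='Nelder-Mead',options=dict(initial_simplex=[[722,172,a,.9],[735,172,a,.9],[722,185,a,.9],[722,172,a+.2,.9],[722,172,a,.8]],maxiter=250))
        if b is None or r.fun<b.fun:b=r
    print(d0,round(b.fun,3),b.x.round(2),np.degrees(b.x[2]))
E
python3 fit2.py|sed -n '/scaled/,$p'
```

```text
scaled
(62, 48, 60) 0.188 [721.27 173.25   2.85   0.9 ] 163.01255858630233
(48, 62, 60) 0.295 [718.17 169.04   3.04   0.85] 174.46445821499813
(60, 48, 62) 0.181 [721.46 174.02   2.85   0.87] 163.0988608720829
```

Request:
send_rows(series=[[[0.8,-7,-47,0,8.5],[0.8,-14,-93,0,17],[0.8,-20,-140,0,25.5],[0.8,-27,-187,0,34],[0.8,-34,-233,0,42.5],[0.8,-41,-280,0,51],[0.8,-48,-327,0,59.5],[0.8,-54,-373,0,68],[0.8,-61,-420,0,76.5],[0.8,-68,-467,0,85]]])

```text
clock: 12.95
eef_pos: [477.2, -118.6, 216.7]
eef_rot: [3.141, -0.001, 1.282]
wrist_force: [0.6, 0.9, -0.3]
finger_gap: 75.0
```

Request:
send_rows(series=[[[0.8,-40,2,0,8.5],[0.8,-80,4,0,17],[0.8,-120,6,0,25.5],[0.8,-160,9,0,34],[0.8,-200,11,0,42.5],[0.8,-236,13.5,0,51],[0.8,-236,13.5,0,59.5],[0.8,-236,13.5,0,68],[0.8,-236,13.5,0,76.5],[0.8,-236,13.5,0,85]]])

```text
clock: 13.95
eef_pos: [425.0, -347.3, 216.2]
eef_rot: [-3.14, -0.0, -0.202]
wrist_force: [0.8, -0.2, -0.4]
finger_gap: 75.2
```

Request:
send_rows(series=[[[0.8,0,0,0,8],[0.8,0,0,0,15.5],[0.8,0,0,0,15.5],[0.8,0,0,0,15.5]]])

```text
clock: 14.35
eef_pos: [425.1, -347.4, 216.3]
eef_rot: [-3.14, 0.0, -0.462]
wrist_force: [-0.1, 0.1, 0.4]
finger_gap: 75.0
```

Run:
```python
from h import *
s=manip.read_state();print(s['joints'],s['eef_pos'],s['eef_rot'],s['clock'])
c=cam('wrist')
np.save('c6.npy',c,allow_pickle=True)
print('tcp below',proj(c,[*s['eef_pos'][:2],62]))
for n in ['glass','glass_field','rack','cover_plate']:
    for r in manip.silhouettes(n,c)[:2]:
        v,u=np.nonzero(r['pixels']);print(n,r['rect'],r['conf'],len(u),cv2.minAreaRect(np.stack([u,v],1).astype('f4')))
save(c,'w6.png',k=1.25)
```

```text
[-7.52374073e-01  2.95554178e-01  1.52000489e+00  1.09471062e-03
  1.32636237e+00  1.28060958e+00] [ 425.07635683 -347.37441285  216.25030125] [-3.14048086e+00  1.12797693e-05 -4.62452423e-01] 14.35
tcp below (np.float64(319.73428740077776), np.float64(187.1957659623737))
glass [318.9, 132.1, 8.0, 96.2] 0.96 734 ((321.1524963378906, 179.50259399414062), (8.659772872924805, 97.0538558959961), 0.971021831035614)
glass_field [315.7, 133.7, 12.0, 95.6] 0.6 834 ((321.7007751464844, 180.01611328125), (9.514726638793945, 98.11200714111328), 1.3169124126434326)
rack [205.6, 122.1, 142.3, 105.6] 0.59 11273 ((276.0, 176.0), (141.99996948242188, 105.99998474121094), 0.0)
cover_plate [266.0, 129.0, 17.0, 102.1] 0.86 1248 ((276.0726013183594, 180.96844482421875), (100.07437133789062, 13.788154602050781), 88.31531524658203)
```

View pics/w6.png

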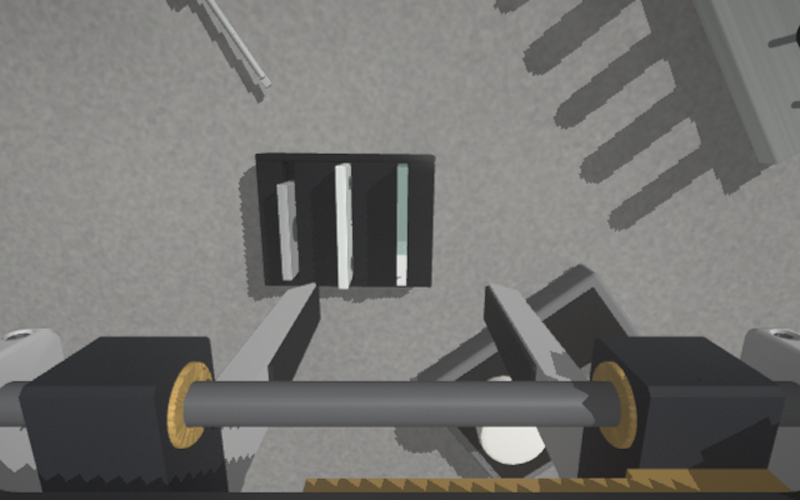

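Run:
```python
from h import *
c=np.load('c6.npy',allow_pickle=True).item()
s=manip.read_state();Rt=R.from_euler('xyz',s['eef_rot']).as_matrix()
for u,v in [(321.2,131.8),(321.2,228.5),(321.0,204),(321.2,180)]:
    print((Rt.T@(toz(c,u,v,62)-s['eef_pos'])).round(1))
m=manip
im=c['img'];print(im[125:236:3,321].tolist());print(im[180,310:335].tolist());print(im[150,310:335].sum(1).tolist());print(im[215,310:335].sum(1).tolist())
```

```text
[ 54.1   1.2 154.2]
[-43.5   1.5 154.2]
[-17.4   1.2 154.2]
[  7.2   1.3 154.2]
[[57, 55, 56], [50, 50, 51], [97, 110, 107], [138, 159, 151], [138, 159, 153], [138, 158, 153], [137, 158, 152], [139, 158, 153], [138, 159, 152], [137, 158, 151], [137, 158, 151], [136, 157, 151], [134, 157, 149], [136, 157, 150], [136, 157, 150], [136, 157, 150], [135, 155, 150], [135, 155, 150], [136, 156, 150], [135, 155, 149], [135, 155, 149], [135, 155, 149], [135, 155, 150], [156, 177, 170], [156, 176, 169], [155, 176, 169], [170, 188, 181], [220, 223, 220], [221, 223, 219], [220, 222, 219], [221, 223, 220], [220, 222, 219], [206, 209, 204], [220, 222, 219], [212, 214, 211], [98, 98, 96], [95, 95, 93]]
[[44, 43, 44], [45, 46, 45], [43, 43, 43], [45, 46, 46], [43, 43, 44], [44, 44, 44], [46, 45, 45], [86, 98, 95], [136, 156, 150], [135, 155, 150], [134, 154, 149], [136, 155, 150], [135, 155, 150], [135, 154, 149], [135, 154, 149], [117, 133, 128], [46, 46, 45], [49, 49, 50], [50, 49, 50], [50, 50, 51], [52, 52, 53], [49, 50, 51], [51, 51, 51], [50, 50, 51], [52, 52, 53]]
[133, 133, 135, 132, 128, 133, 131, 235, 390, 446, 447, 449, 449, 445, 446, 404, 240, 149, 153, 152, 149, 153, 149, 150, 154]
[141, 140, 141, 138, 134, 134, 185, 441, 663, 661, 661, 664, 661, 661, 628, 425, 150, 155, 154, 157, 161, 156, 154, 155, 152]
```

Request:
send_rows(series=[[[0.32,12.5,3,30,0],[0.32,12.5,3,70,0],[0.32,12.5,3,90,0],[0.32,12.5,3,90,0],[0.32,12.5,3,110,0],[0.32,12.5,3,130,0],[0.32,12.5,3,150,0],[0.32,12.5,3,165,0],[0.32,12.5,3,171,0],[0.32,12.5,3,171,0]]])

```text
clock: 15.6
eef_pos: [435.0, -355.9, 45.3]
eef_rot: [-3.14, 0.0, -0.467]
wrist_force: [-0.4, -0.9, 0.3]
finger_gap: 29.8
```

Request:
send_rows(series=[[[0.0,0,0,0,0],[0.0,0,0,0,0],[0.0,0,0,0,0],[0.0,0,0,0,0]]], newtons=6)

```text
clock: 16.0
eef_pos: [435.7, -355.2, 46.1]
eef_rot: [-3.139, -0.001, -0.467]
wrist_force: [2.4, 8.0, 7.1]
finger_gap: 9.3
```

Request:
send_rows(series=[[[0.0,0,-0.7,0,0],[0.0,0,-1,0,0],[0.0,0,-1,0,0]]])

```text
clock: 16.3
eef_pos: [435.9, -354.8, 46.0]
eef_rot: [-3.14, -0.001, -0.467]
wrist_force: [2.3, 4.3, 6.7]
finger_gap: 8.9
```

Request:
send_rows(series=[[[0.0,0,-0.8,0,0],[0.0,0,-0.8,0,0],[0.0,0,-0.8,0,0],[0.0,0,-0.8,-4,0],[0.0,0,-0.8,-12,0],[0.0,0,-0.8,-25,0],[0.0,0,-0.8,-60,0],[0.0,0,-0.8,-105,0],[0.0,0,-0.8,-150,0],[0.0,0,-0.8,-200,0]]], newtons=40)

```text
clock: 17.3
eef_pos: [434.9, -354.5, 248.0]
eef_rot: [-3.142, -0.0, -0.467]
wrist_force: [1.2, -0.6, -1.2]
finger_gap: 7.7
```

Run:
```python
from h import *
s=manip.read_state();print(s['joints'],s['eef_pos'],s['eef_rot'],s['finger_gap'],s['wrist_force'])
c=cam('wrist')
np.save('c7.npy',c,allow_pickle=True)
for n in ['glass','glass_field','cover_plate']:
    for r in manip.silhouettes(n,c)[:2]:
        v,u=np.nonzero(r['pixels']);print(n,r['rect'],r['conf'],len(u))
save(c,'w7.png',crop=(200,100,240,200),k=3)
```

```text
[-7.49276303e-01  3.00674393e-01  1.43949500e+00  9.31417310e-05
  1.40121567e+00  1.28855974e+00] [ 434.88619231 -354.53046162  247.98678737] [-3.14156229e+00 -2.24950293e-04 -4.67055431e-01] 7.7048927864166945 [ 1.15459697 -0.56071756 -1.20818502]
glass [312.9, 169.9, 15.2, 176.5] 0.91 2363
glass_field [313.8, 164.9, 18.9, 182.5] 0.98 2270
glass_field [151.2, 0.7, 71.6, 82.7] 0.46 763
cover_plate [267.7, 138.6, 13.2, 94.4] 0.84 1036
```

View pics/w7.png

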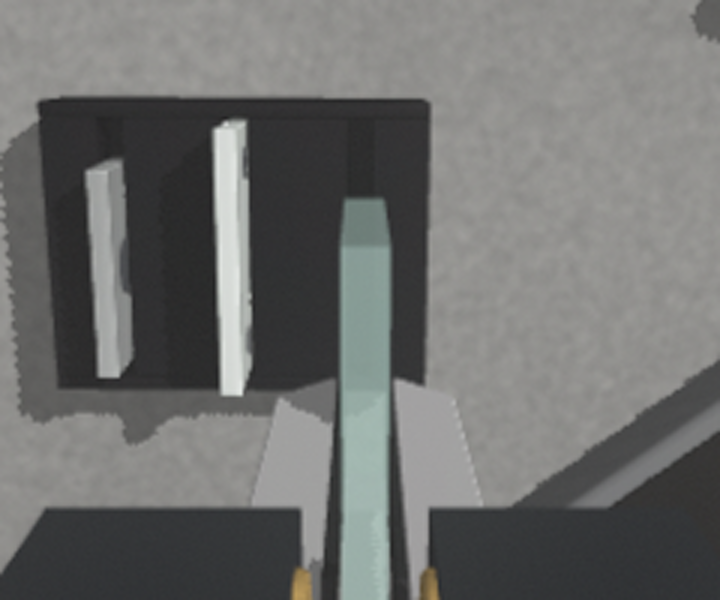

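Run:
```python
from h import *
c=np.load('c7.npy',allow_pickle=True).item()
s=manip.read_state();Rt=R.from_euler('xyz',s['eef_rot']).as_matrix();t=s['eef_pos']
print('end top',Rt.T@(toz(c,321.4,181.4,t[2]+16)-t),'end bottom',Rt.T@(toz(c,321.4,165.7,t[2]-34)-t), t)
```

```text
end top [ 39.01918759   1.68310351 -15.90008878] end bottom [38.85064801  1.68743731 34.09964859] [ 435.48977465 -354.89689321  246.7331626 ]
```

Run:
```python
import numpy as np
from scipy.optimize import least_squares
D=[(.3,1.521,1.321,550.0,213.45),(.66916,.23554,2.18358,655.3,536.0),(-.78929,2.0074,1.92544,137.5,373.8),(.14187,1.7459,1.25439,473.7,200.15),(.5196,1.21,1.4132,647.0,215.6),(.29555,1.52,1.32636,549.0,216.25),(.30067,1.4395,1.4012,561.1,247.4)]
D=np.array(D)
def f(p,full=False):
    a1,a2,o,r0,h,L=p;j2,j3,j5,r,z=D.T;s=j2+j3;t=np.pi-s-j5  # outward tilt
    t=-t
    R=r0+a1*np.sin(j2)+a2*np.sin(s)-o*np.cos(s)+L*np.sin(t);Z=h+a1*np.cos(j2)+a2*np.cos(s)+o*np.sin(s)-L*np.cos(t)
    return np.r_[R-r,Z-z]
for sgn in [1]:
    r=least_squares(f,[400,400,0,50,300,250]);print(r.x.round(1),r.cost,np.round(r.fun,1))
```

```text
[ 422.5  447.3  -44.3    2.8 -251.2 -214.5] 0.15198774620599637 [-0.1 -0.   0.  -0.1 -0.1 -0.   0.3 -0.2 -0.1  0.  -0.1 -0.  -0.1  0.4]
```

Request:
send_rows(series=[[[0,20,-33,-15,-8],[0,41,-66,-30,-16],[0,61,-98,-45,-24],[0,82,-131,-53,-32],[0,102,-164,-53,-40],[0,123,-197,-53,-48],[0,143,-230,-53,-56],[0,164,-263,-53,-64],[0,164,-263,-53,-72],[0,164,-263,-53,-80]]])

```text
clock: 18.5
eef_pos: [700.9, -192.7, 295.2]
eef_rot: [-3.137, 0.001, 0.936]
wrist_force: [0.5, -0.1, -0.4]
finger_gap: 7.7
```

Request:
send_rows(series=[[[0,0,0,0,-8],[0,0,0,0,-16],[0,0,0,0,-21.2],[0,0,0,0,-21.2]]])

```text
clock: 18.9
eef_pos: [700.1, -193.6, 296.7]
eef_rot: [-3.139, -0.001, 1.301]
wrist_force: [0.8, 0.5, -1.8]
finger_gap: 7.7
```

Request:
send_rows(series=[[[0,0,50,0,0],[0,0,100,0,0],[0,0,150,0,0]]])

```text
clock: 19.2
eef_pos: [774.1, -214.3, 285.6]
eef_rot: [3.124, -0.001, 1.296]
wrist_force: [54.1, -15.2, 28.3]
finger_gap: 7.6
```

Request:
send_rows(series=[[[0,0,150,0,0]]])

```text
clock: 19.3
eef_pos: [785.5, -217.5, 262.4]
eef_rot: [3.111, -0.002, 1.296]
wrist_force: [1.0, 0.4, -2.6]
finger_gap: 7.6
```

Request:
send_rows(series=[[[0,0,150,0,0]]])

```text
clock: 19.4
eef_pos: [798.1, -221.1, 256.1]
eef_rot: [3.072, -0.001, 1.296]
wrist_force: [-0.7, -0.4, -0.7]
finger_gap: 7.6
```

Request:
send_rows(series=[[[0,0,150,0,0]]])

```text
clock: 19.5
eef_pos: [809.1, -224.2, 248.0]
eef_rot: [3.041, -0.001, 1.296]
wrist_force: [-0.6, -0.2, -1.6]
finger_gap: 7.8
```

Request:
send_rows(series=[[[0,0,150,0,0],[0,0,150,0,0],[0,0,150,0,0]]])

```text
clock: 19.8
eef_pos: [824.1, -228.4, 229.2]
eef_rot: [3.007, -0.001, 1.298]
wrist_force: [-0.9, -0.0, -1.4]
finger_gap: 7.7
```

Request:
send_rows(series=[[[0,0,35,-35,0]]])

```text
clock: 19.9
eef_pos: [820.8, -227.5, 251.5]
eef_rot: [2.99, -0.002, 1.298]
wrist_force: [1.1, 1.0, -1.5]
finger_gap: 7.7
```

Request:
send_rows(series=[[[0,0,35,-35,0]]])

```text
clock: 20.0
eef_pos: [817.6, -226.6, 284.4]
eef_rot: [2.958, -0.002, 1.298]
wrist_force: [0.4, 0.4, -0.3]
finger_gap: 7.5
```

Request:
send_rows(series=[[[0,0,35,-35,0]]])

```text
clock: 20.1
eef_pos: [813.3, -225.5, 312.8]
eef_rot: [2.932, -0.002, 1.298]
wrist_force: [0.4, 0.1, -1.1]
finger_gap: 7.8
```

Request:
send_rows(series=[[[0,0,35,-35,0]]])

```text
clock: 20.2
eef_pos: [808.3, -224.2, 339.2]
eef_rot: [2.907, -0.002, 1.298]
wrist_force: [0.9, -0.4, -0.5]
finger_gap: 7.6
```

Request:
send_rows(series=[[[0,0,35,-35,0]]])

```text
clock: 20.3
eef_pos: [802.7, -222.7, 364.9]
eef_rot: [2.882, -0.002, 1.298]
wrist_force: [0.9, 0.6, -0.8]
finger_gap: 7.6
```

Request:
send_rows(series=[[[0,0,35,-35,0]]])

```text
clock: 20.4
eef_pos: [796.5, -221.0, 390.2]
eef_rot: [2.858, -0.002, 1.298]
wrist_force: [0.8, 0.8, -0.1]
finger_gap: 7.9
```

Request:
send_rows(series=[[[0,0,50,-10,0]]])

```text
clock: 20.5
eef_pos: [803.3, -222.9, 396.0]
eef_rot: [2.823, -0.001, 1.299]
wrist_force: [-0.2, -0.3, -0.9]
finger_gap: 7.3
```

Request:
send_rows(series=[[[0,0,50,-10,0]]])

```text
clock: 20.6
eef_pos: [811.0, -225.1, 394.6]
eef_rot: [2.798, -0.002, 1.299]
wrist_force: [0.1, -0.0, -1.7]
finger_gap: 7.8
```

Request:
send_rows(series=[[[0,0,50,-10,0]]])

```text
clock: 20.7
eef_pos: [817.1, -226.9, 397.7]
eef_rot: [2.77, -0.002, 1.299]
wrist_force: [-0.4, 0.2, -0.4]
finger_gap: 7.4
```

Request:
send_rows(series=[[[0,0,50,-10,0]]])

```text
clock: 20.8
eef_pos: [822.3, -228.4, 404.2]
eef_rot: [2.74, -0.002, 1.299]
wrist_force: [0.6, -0.5, -0.9]
finger_gap: 7.6
```

Request:
send_rows(series=[[[0,0,50,-10,0]]])

```text
clock: 20.9
eef_pos: [826.8, -229.6, 412.3]
eef_rot: [2.71, -0.002, 1.299]
wrist_force: [0.2, 0.7, -0.7]
finger_gap: 7.7
```

Request:
send_rows(series=[[[0,0,50,-10,0]]])

```text
clock: 21.0
eef_pos: [830.6, -230.7, 421.3]
eef_rot: [2.679, -0.002, 1.3]
wrist_force: [-0.4, -0.3, -1.4]
finger_gap: 7.4
```

Request:
send_rows(series=[[[0,0,50,-10,0]]])

```text
clock: 21.1
eef_pos: [833.9, -231.6, 431.0]
eef_rot: [2.649, -0.002, 1.3]
wrist_force: [0.4, 0.0, -0.6]
finger_gap: 7.6
```

Request:
send_rows(series=[[[0,0,50,-10,0]]])

```text
clock: 21.2
eef_pos: [836.6, -232.5, 441.4]
eef_rot: [2.62, -0.002, 1.3]
wrist_force: [0.1, -0.7, -0.3]
finger_gap: 7.6
```

Request:
send_rows(series=[[[0,0,50,-10,0]]])

```text
clock: 21.3
eef_pos: [838.8, -233.1, 452.5]
eef_rot: [2.59, -0.002, 1.3]
wrist_force: [-0.4, -0.0, -0.7]
finger_gap: 7.6
```

Request:
send_rows(series=[[[0,0,50,-10,0]]])

```text
clock: 21.4
eef_pos: [840.4, -233.6, 464.3]
eef_rot: [2.561, -0.002, 1.3]
wrist_force: [0.1, -1.2, -0.8]
finger_gap: 7.5
```

Request:
send_rows(series=[[[0,0,50,-10,0]]])

```text
clock: 21.5
eef_pos: [841.3, -233.9, 476.8]
eef_rot: [2.532, -0.002, 1.3]
wrist_force: [0.8, -0.1, -1.3]
finger_gap: 7.1
```

Request:
send_rows(series=[[[0,0,50,-10,0]]])

```text
clock: 21.6
eef_pos: [841.7, -234.0, 490.0]
eef_rot: [2.503, -0.002, 1.3]
wrist_force: [-0.9, 1.0, 0.4]
finger_gap: 7.9
```

Request:
send_rows(series=[[[0,0,50,-10,0]]])

```text
clock: 21.7
eef_pos: [841.4, -234.0, 503.9]
eef_rot: [2.474, -0.002, 1.3]
wrist_force: [-0.1, 0.4, -1.3]
finger_gap: 7.7
```

Request:
send_rows(series=[[[0,0,0,0,0],[0,0,0,0,0]]])

```text
clock: 21.9
eef_pos: [841.3, -234.0, 502.8]
eef_rot: [2.477, -0.002, 1.3]
wrist_force: [0.1, 0.7, -0.3]
finger_gap: 7.4
```

Request:
send_rows(series=[[[0,0,50,-10,0]]])

```text
clock: 22.0
eef_pos: [841.3, -234.1, 514.0]
eef_rot: [2.452, -0.002, 1.3]
wrist_force: [0.9, 0.3, -1.3]
finger_gap: 7.9
```

Request:
send_rows(series=[[[0,0,-20,0,0],[0,0,-50,0,0],[0,0,-50,0,0]]])

```text
clock: 22.3
eef_pos: [802.3, -223.1, 483.8]
eef_rot: [2.449, -0.002, 1.3]
wrist_force: [0.5, -0.1, -1.1]
finger_gap: 7.9
```

```bash
cat > goal.py <<'E'
from h import *
s=manip.read_state();Rt=R.from_euler('xyz',s['eef_rot']).as_matrix();t=s['eef_pos'];print(t,s['eef_rot'],s['clock'],s['joints'].round(3))
az=np.radians(164.5);u=np.array([np.cos(az),np.sin(az),0]);w=np.array([721.3,173.6,363])
n=-np.cos(.698)*u+[0,0,np.sin(.698)];rp=w-160*n;f=np.array([-44,4,13.])
print('normal err deg',np.degrees(np.arccos(Rt[:,1]@n)),'rp',rp)
g=rp-Rt@f
for a in [(560,-100,380),(540,200,300),g]:
    print(np.round(a,1),(Rt.T@(np.array(a)-t)).round(1))
E
python3 goal.py
```

```text
[ 802.29195855 -223.10978364  483.77818435] [ 2.44915248e+00 -1.77868347e-03  1.29961315e+00] 22.3 [-0.327  0.566  0.674  0.039  1.21  -0.056]
normal err deg 0.3321562943193773 rp [603.17754812 206.35825511 260.17012553]
[ 560 -100  380] [  53.5 -271.4  -90.1]
[540 200 300] [ 337.1 -399.5  -91.8]
[604.  251.8 267.7] [ 404.  -383.4  -36.3]
```

Request:
send_rows(series=[[[0,7,-36,-12,0],[0,15,-78,-26,0],[0,23,-120,-40,0],[0,31,-160,-53,0],[0,39,-200,-66,0],[0,47,-240,-80,0],[0,53,-271,-90,0],[0,53,-271,-90,0]]])

```text
clock: 23.1
eef_pos: [559.3, -99.7, 380.9]
eef_rot: [2.447, -0.002, 1.301]
wrist_force: [-0.2, -0.6, 0.1]
finger_gap: 7.8
```

Request:
send_rows(series=[[[0,30,-14,0,0],[0,70,-31,0,0],[0,110,-49,-1,0],[0,150,-67,-1,0],[0,190,-85,-1,0],[0,230,-103,-2,0],[0,265,-119,-2,0],[0,284,-128,-2,0],[0,284,-128,-2,0]]])

```text
clock: 24.0
eef_pos: [541.9, 201.9, 300.7]
eef_rot: [2.449, -0.002, 1.303]
wrist_force: [0.3, -0.2, -1.3]
finger_gap: 7.6
```

```bash
python3 goal.py
```

```text
[541.85756627 201.91335165 300.65035781] [ 2.44861731e+00 -1.73537614e-03  1.30257021e+00] 24.0 [ 0.494  0.059  1.742 -0.6    0.894  1.039]
normal err deg 0.2904315680394359 rp [603.17754812 206.35825511 260.17012553]
[ 560 -100  380] [-286.2  126.     0.9]
[540 200 300] [-2.3 -1.4 -0.3]
[603.9 251.8 267.7] [64.5 14.7 55.2]
```

Request:
send_rows(series=[[[0,20,4,17,0],[0,42,9,35,0],[0,58,13,49,0],[0,64.5,14.7,55.2,0],[0,64.5,14.7,55.2,0],[0,64.5,14.7,55.2,0]]])

```text
clock: 24.6
eef_pos: [603.8, 248.5, 269.1]
eef_rot: [2.448, -0.002, 1.299]
wrist_force: [0.4, -0.3, -1.1]
finger_gap: 7.9
```

```bash
python3 goal.py
python3 - <<'E'
from h import *
a=[]
for n in ['side','top','wrist']:
    c=cam(n);np.save('f_'+n+'.npy',c,allow_pickle=True)
    m=manip.silhouettes('glass_field',c)+manip.silhouettes('glass',c)+manip.silhouettes('reader_head',c)
    for r in m[:6]:
        v,u=np.nonzero(r['pixels']);print(n,r['rect'],round(r['conf'],2),u.mean(),v.mean())
    u,v=proj(c,[603.2,206.4,260.2]);print(n,'rp',u,v)
    im=c['img']
    if n!='wrist':
        x0=int(u)-50;y0=max(0,int(v)-65);q=cv2.resize(im[y0:y0+100,x0:x0+100],(400,400),interpolation=cv2.INTER_CUBIC);print(x0,y0)
        cv2.drawMarker(q,(int((u-x0+.5)*4),int((v-y0+.5)*4)),(255,0,0),0,12);a.append(q)
cv2.imwrite('pics/fin.png',np.hstack(a)[:,:,::-1])
E
```

```text
[603.79758885 248.46833707 269.05253312] [ 2.44752111e+00 -2.11866766e-03  1.29910241e+00] 24.6 [ 0.517  0.26   1.584 -0.632  0.873  1.099]
normal err deg 0.25945922819968864 rp [603.17754812 206.35825511 260.17012553]
[ 560 -100  380] [-347.2  110.9  -53. ]
[540 200 300] [-63.7 -17.4 -54.9]
[604.  251.8 267.7] [ 3.2 -1.4  0.6]
side [287.9, 138.5, 14.2, 24.8] 0.4 295.4835164835165 150.26373626373626
side [284.3, 140.3, 18.2, 19.2] 0.59 294.23853211009174 148.94495412844037
side [336.9, 88.0, 27.0, 31.6] 0.76 350.6608442503639 102.71761280931587
side rp 298.32379070477873 151.3271362037712
248 86
top [199.3, 162.7, 36.9, 20.6] 0.57 220.1 173.9128205128205
top [196.9, 159.4, 41.8, 23.5] 0.75 218.3049040511727 172.83795309168443
top [220.8, 77.1, 29.1, 40.0] 0.81 234.46199407699902 96.77690029615005
top rp 226.0787580560526 174.45377611785054
176 109
wrist [313.3, 166.3, 18.9, 181.8] 0.91 321.45255474452557 239.49420352082439
wrist [558.3, 248.4, 81.7, 55.2] 0.42 587.6985645933014 271.39314194577355
wrist [312.0, 169.2, 19.9, 178.4] 0.67 321.4191374663073 238.2587601078167
wrist [556.9, 249.4, 83.1, 53.1] 0.78 587.4699769053118 271.4545804464973
wrist rp 325.8986217160124 298.49010598197685
```

View pics/fin.png

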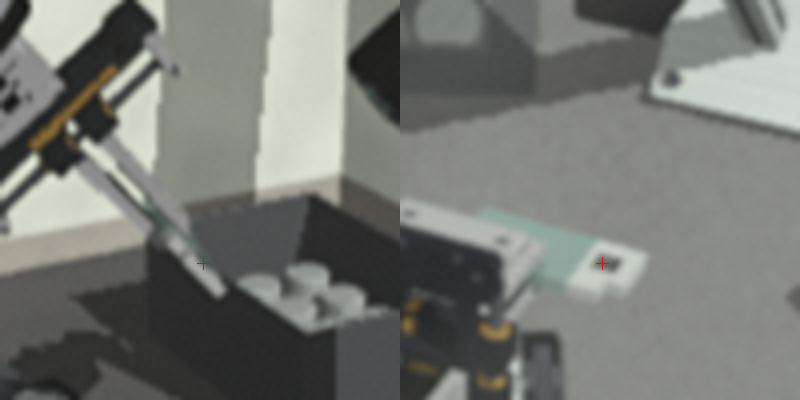

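Run:
```python
from h import *
s=manip.read_state();Rt=R.from_euler('xyz',s['eef_rot']).as_matrix();t=s['eef_pos']
def poly(c,cx,dy=0,dz=0):
    g=lambda x,y,z:t+Rt@np.array([cx-x,y+dy,9-z+dz])
    return np.array([proj(c,g(*p)) for p in [(20,4,-25),(50,4,-25),(50,4,13),(38,4,13),(38,4,25),(20,4,25)]],'f4')
c=np.load('f_top.npy',allow_pickle=True).item();im=c['img'].astype(int)
w=(im.min(2)>150);w[:, :215]=0;w[:,240:]=0;w[:160]=0;w[190:]=0
k,l,st,ce=cv2.connectedComponentsWithStats(w.astype('uint8'));print(st[1:],ce[1:])
for y in range(164,186,2): print(y,im[y,216:240].mean(1).astype(int).tolist())
for cx in (-12,-9,-6):
    P=poly(c,cx);M=cv2.moments(P);print(cx,P.round(1).tolist(),M['m10']/M['m00'],M['m01']/M['m00'],abs(M['m00']))
```

```text
[[217 169  21  15 199]] [[227.17085427 176.25628141]]
164 [137, 136, 137, 137, 137, 136, 135, 135, 134, 135, 136, 136, 135, 135, 135, 136, 135, 135, 136, 136, 134, 133, 133, 133]
166 [149, 147, 144, 143, 141, 140, 135, 134, 134, 136, 134, 134, 133, 133, 134, 135, 134, 135, 134, 134, 133, 134, 134, 135]
168 [157, 158, 156, 156, 155, 154, 152, 148, 148, 150, 149, 145, 139, 135, 134, 133, 134, 132, 134, 135, 136, 135, 136, 137]
170 [157, 157, 157, 156, 156, 156, 158, 165, 180, 194, 200, 196, 190, 183, 178, 172, 159, 149, 143, 139, 138, 136, 134, 134]
172 [157, 157, 156, 157, 155, 158, 169, 186, 192, 174, 162, 169, 178, 187, 194, 196, 198, 197, 193, 185, 177, 161, 143, 136]
174 [156, 156, 155, 156, 164, 179, 192, 185, 156, 121, 103, 107, 108, 102, 117, 160, 190, 199, 200, 196, 187, 164, 141, 135]
176 [156, 156, 159, 169, 186, 197, 199, 189, 175, 165, 155, 142, 126, 125, 159, 188, 199, 198, 193, 184, 166, 147, 135, 135]
178 [154, 162, 177, 193, 200, 201, 201, 200, 201, 200, 198, 195, 193, 194, 197, 199, 198, 191, 178, 159, 144, 137, 135, 135]
180 [138, 152, 167, 176, 182, 188, 191, 195, 1
[... 407 characters left out ...]
0, 180.39999389648438], [227.0, 179.0], [225.10000610351562, 181.60000610351562], [217.5, 179.39999389648438]] 227.57958554900924 175.31434209328205 146.75553729431704
-9 [[224.3000030517578, 168.3000030517578], [236.5, 171.8000030517578], [230.8000030517578, 180.10000610351562], [225.6999969482422, 178.60000610351562], [223.8000030517578, 181.3000030517578], [216.1999969482422, 179.10000610351562]] 226.33603841977333 174.9527844575799 146.7163583569927
-6 [[223.10000610351562, 168.0], [235.1999969482422, 171.5], [229.5, 179.6999969482422], [224.5, 178.1999969482422], [222.5, 180.89999389648438], [214.89999389648438, 178.6999969482422]] 225.0927092892494 174.59128305982964 146.67719119926915
```

Request:
send_rows(series=[[[0,2.5,-0.7,0.3,0],[0,4.5,-1.4,0.6,0],[0,4.5,-1.4,0.6,0],[0,4.5,-1.4,0.6,0],[0,4.5,-1.4,0.6,0],[0,4.5,-1.4,0.6,0]]])

```text
clock: 25.8
eef_pos: [604.4, 253.7, 267.1]
eef_rot: [2.448, -0.002, 1.3]
wrist_force: [0.4, -0.7, -0.9]
finger_gap: 7.9
```

```bash
sed -i 's/-44,4,13/-45.5,4,13/' goal.py; python3 goal.py
python3 - <<'E'
from h import *
c=cam('top')
for n in ['blank','cover_plate','strip_plate','square_blank','bush','locker','driver']:
    print(n,[(r['rect'],round(r['conf'],2)) for r in manip.find_in(n,c)[:1]])
b=manip.find_in('blank',c)
if b: x,y,w,h=b[0]['rect'];print(toz(c,x+w/2,y+h/2,100))
E
```

```text
[604.38779642 253.65173619 267.0674109 ] [ 2.44792616e+00 -1.75326473e-03  1.29960387e+00] 25.8 [ 0.524  0.269  1.577 -0.636  0.875  1.108]
normal err deg 0.2653521013593042 rp [603.17754812 206.35825511 260.17012553]
[ 560 -100  380] [-352.4  112.6  -54.1]
[540 200 300] [-68.9 -15.5 -55.9]
[604.4 253.2 267.7] [-0.4  0.5 -0.4]
blank []
cover_plate [([417.2, 226.6, 17.4, 32.1], 0.66)]
strip_plate []
square_blank [([277.0, 171.9, 20.4, 19.9], 0.58)]
bush [([331.8, 248.6, 15.2, 19.6], 0.67)]
locker []
driver [([406.5, 133.9, 13.9, 63.2], 0.81)]
```

Run:
```python
from h import *
c=cam('side');print('expected',proj(c,[538,360,100]),[(r['rect'],round(r['conf'],2)) for r in manip.find_in('blank',c)[:2]])
s=manip.read_state();print(s['clock'],s['finger_gap'],s['wrist_force'])
print(manip.sign_off())
```

```text
expected (np.float64(257.8949993712224), np.float64(186.09267188430314)) [([252.8, 183.0, 10.5, 11.2], 0.65), ([284.6, 133.8, 18.3, 30.0], 0.18)]
26.35 7.665362167404605 [-0.41029034  1.0340513  -1.23449091]
the job is handed in; nothing more can be done
None
```

I seated the round blank in the round die cavity and released it. I then took the glass from the rack by its clear part and handed in with it held at the reader, at about 26 s of the 64 s.

The rows cannot tilt the tool directly. I built up the 40° tilt by pulling against the edge of the arm's reach, and undid an early test tilt before the pick.

**Last checks**
- **Blank:** the wrist picture after release showed it centred and flat in the cavity. The gripper height at release put its underside at about 86 mm, which is the floor. At the end the side camera found it where expected; the top camera did not find it there, most likely because the arm covered it.
- **Glass:** the last picture showed the label side up with its dot code visible. The pads are centred about 10 mm to the clear side of the plate's middle, well off the frosted end. The finger gap of about 7.7 mm and the wrist force fit a firm hold.
- **Reading pose:** the label normal is about 0.3° from my estimated line of sight, and the field is within about 1 mm of my estimated reading point.

**Less certain**
- **Reader position:** I fitted the reader from two cameras. The different ways of getting its direction disagreed, from 157° to 168°, and I used 164.5°. The true error could be several degrees and 5 mm or more.
- **Field position:** the top and wrist cameras differed by about 2 mm on where the field lies in the grip, and I took a value between them.
- **Wrist force:** it jumped to about 56 N for a moment when the arm stopped abruptly at its reach limit. That is below the 120 N limit, and nothing was touched.
- **Bystanders:** the top camera did not report the bottle or the strip plate in the last check, so I did not confirm those two. Nothing went near the bottle, and the strip plate still stood in the rack after the glass was lifted out.

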